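# Close the row of hot bars on the setting plate

## Robot

A 6-joint arm with a two-finger parallel gripper is mounted at the origin on a cart in front of the work surface, level with it; the furniture and walls round the work are solid. World frame = base frame: x ahead of the robot, y to its left, z up, the work surface at z = 0. Lengths are in m, angles in rad, forces in N, time in s.
With the tool pointing down it reaches from about 0.3 to 0.775 m from the base axis. Payload 14.6 kg.
Tool frame: the origin (TCP) lies on the front face of the gripper's body, between the roots of the fingers; the fingertips stand 97 mm ahead of it and the grasp point (between the pads) lies 78 mm ahead of it; z points along the fingers, y is the line along which they close (so a half turn about z gives the same grasp; the last joint's range is limited). The gripper opens to 94 mm and grips with 3 to 60 N. Pads are 16 mm wide; open, the fingers measure 119 mm over their backs; the gripper's body (75 mm by 177 mm) begins 78 mm behind the grasp point.
Start: joints at [-1.375, 0.3, 1.521, -0, 1.321, -0.067], TCP at [0.143, -0.531, 0.303] pointing down, gripper open.
Joint ranges: [-3.03, 3.03], [-0.79, 2.21], [0.23, 2.52], [-1.04, 4.18], [0, 3.07], [-2.55, 2.55]. Speed limits (rad/s): [2.22, 2.22, 2.57, 3.14, 3.14, 3.14].

## Interface

Orientations are given as [roll, pitch, yaw] about the fixed x, y, z axes, in that order (R = Rz(yaw) Ry(pitch) Rx(roll)).
In Python, from station import bot gives the robot as it stands. The module is installed in compiled form; this text tells all that it offers.
- The arm moves only by the tool play_rows, never from a script. Its argument "steps" is a list of rows, each an object of numbers: "tx", "ty", "tz": the shift along the world's x, y, z scaled (see below); "twist": the turn about the world's z scaled (see below). In form: [{"tx": .., "ty": .., "tz": .., "twist": ..}, ...]. A call has 1 to 10 rows; each row is the pose to reach, as a shift and turn from the pose commanded when the call began, turning the shorter way round; what a row does not reach only later rows make up. The controller multiplies each number of a shift by 0.1 m and each number of a turn by 180 degrees. A row lasts 1/8 s, in which the tool goes at most 62.5 mm and 10.7 degrees, less where a joint would pass 70% of its speed; a pose out of reach is approached as far as the arm can. A call with a number of a shift or a turn outside -1 to 1 is refused whole. A call with a gripper value outside its range is refused whole. "fingers" is the closure, from 0 (fully open) to 1 (shut), set as the call begins (left out, the last holds). The fingers move at their own pace and stop on an object; the grip force is fixed at half the most. Time passes only in rows, so rows that repeat a pose let the fingers close. It gives the time, the measured TCP pose, the force, the opening and the grip force at its end, in the units of the state.
- bot.get_state(): the state, without advancing time (a new reading comes with each control period).
- bot.snapshot(name): name is "scene" or "top"; returns a dict with "img" (400x640x3 uint8, red, green, blue), "z_map" (400x640 float32, m along the optical axis (not along the pixel's ray), 0 where there is no reading), "fov_y" (degrees; the focal length in pixels is half the picture's height over the tangent of half this angle, whatever the lens; pixels are square), "cx", "cy" (the principal point, pixels), "rvec" (rotation vector, rad) and "tvec" (3), from world to camera coordinates, as OpenCV has them. Camera axes: x right, y down, z forward; pixel columns grow to the right and rows downward; lengths in m; the calibration is good to about 2 mm. A picture is of the moment at which its call begins.
- bot.sign_off(): hands the job in; it is judged then, once.
Trained networks look in the newest picture that a camera, given by its name, has taken for a name from the list of things; names that differ only in an ending like _2 or _b are one class to them, and where a whole thing is asked for, a point or a joint stands for the part that bears it (a point fixed in the world has none). Each returns a list of dicts, best first, with "p" (0 to 1); they miss things now and then, are a little off and sometimes report something else, mostly with a low value. They report only what shows in the picture. A call takes as long as a camera call. They do not tell look-alikes from the thing itself.
- bot.outline_of(query, camera): "pixels" (400x640 bool, what is visible of it) and "extent" ([left, top, right, bottom] in pixels, round what is visible of it).
- bot.place_of(query, camera): "location" ([column, row] in pixels: a listed point, or the origin of a listed thing).
The state is a dict: "time": time; "joint_positions": joint angles; "qd": joint speeds; "joint_torque": joint torques, N m; "tcp_pos": TCP position; "eef_rot": TCP orientation; "wrist_force": force on the tool from outside, world axes, zero at the start; "wrist_torque": the same for the moment, N m; "opening": finger opening in m; "grasp_force": force on a finger pad.
Only numpy, scipy, OpenCV 4.12 (cv2) and the standard library are available. Lean on these libraries where they do the work, as an engineer would, in place of code of your own. Each camera call takes 0.05 s, during which the arm holds its last target. There are 200 camera calls.

## Task

Two steel hot bars lie on the dark steel setting plate: one stands against the plate's end stop, the other has been left short of it and askew. Bring the stray bar up end to end against its neighbour, so that the gap is closed and the two make one straight row lying flat on the plate, then let go. The neighbour stays where it is, against the stop.

Things in the scene. Friction and masses are not known exactly. Their poses are not given: they have to be found in the camera images.
- loose_bar_mid (a point): centre (13 mm above the underside) of the stray hot bar: steel, loose, 0.14 kg, on the plate away from the stop. Upside-down T: base 22 mm wide, 60 mm long, 12 mm high; on it a rib 9 mm wide, 50 mm long, from 12 to 25 mm above the underside, with two small screw heads on top (27 mm in all). y axis along the length, z up. The rib can be pinched from above across its width.
- neighbour_bar_mid (a point): centre (13 mm above the underside) of the neighbour, a loose hot bar of the same shape and size, its far end against the end stop. Its +y axis runs along its length towards the stop; the stray bar belongs at its -y end (butted, the centres are 60 mm apart). A third, identical bar lies on the table off the plate and has no part in this.
- setting_plate: dark steel setting plate, fixed, 90 x 250 mm, 8 mm thick; origin at the centre of its underside, y along its length, z up. A bright steel end stop (50 mm wide, 14 mm thick, rising 11 mm above the plate, inner face 104 mm from the centre) crosses its +y end. Two scribed lines along y, 22 mm apart, mark the row. Only the two bars stand on it.
Not all that is in view belongs to the job. Leave any brown look-alike of the part that bears loose_bar_mid alone. What is shaped like the part that bears neighbour_bar_mid but brown is not meant.

How it is judged:
At the end, for the whole second after the job is handed in: The stray bar lies flat on the plate (under 7 degrees, level with its neighbour within 5 mm), end gap under 10 mm, within 10 mm sideways of and 10 degrees parallel to the neighbour, which lies flat within 15 mm of where it was and within 10 degrees of the plate's length (y of loose_bar_mid in the frame of neighbour_bar_mid between -0.07 and -0.055 m and x of loose_bar_mid in the frame of neighbour_bar_mid between -0.01 and 0.01 m and z of loose_bar_mid in the frame of neighbour_bar_mid between -0.005 and 0.005 m and angle between the y axis of loose_bar_mid and the y axis of neighbour_bar_mid, either way round below 0.18 rad and angle between each of loose_bar_mid, neighbour_bar_mid's own z axis and vertical below 0.12 rad and distance of neighbour_bar_mid from where it was at the start of the episode below 0.015 m and angle between the y axis of neighbour_bar_mid and the y axis of setting_plate, either way round below 0.18 rad); the robot touches nothing.
It also fails if it takes over 29 s, if anything falls off the work surface, if the arm or the gripper's body presses on something with over 40 N, if the wrist force passes 120 N, or if a joint passes its speed limit or range.

## Working session

There is one attempt and no reset: what is moved stays moved. The work goes in short steps, Python scripts to look and compute and a tool call to move; the robot and the scene stay as the last step left them, time stands still between calls to the robot, and variables do not carry over. Pictures are saved under pics/ and viewed, at most 10 in all, crops included, and the job is handed in when it is done.

Besides the shell and the picture viewer there is one more tool, called after ">>>" as name(argument=value, ...) on one line, values as JSON. play_rows: Moves the arm, as the interface text tells. Shifts and turns lie within -1 to 1; 1 stands for 0.1 m of shift or 180 degrees of turn. Its arguments: {"type":"object","properties":{"steps":{"type":"array","items":{"type":"object","properties":{"tx":{"type":"number","minimum":-1,"maximum":1},"ty":{"type":"number","minimum":-1,"maximum":1},"tz":{"type":"number","minimum":-1,"maximum":1},"twist":{"type":"number","minimum":-1,"maximum":1}}}},"fingers":{"type":"number"}},"required":["steps"]}

```bash
mkdir -p pics; cat > h.py <<'E'
import numpy as np, cv2
from station import bot
def snap(n):
    s=bot.snapshot(n); s['R']=cv2.Rodrigues(np.array(s['rvec'],float))[0]; s['t']=np.array(s['tvec'],float).ravel()
    s['f']=200/np.tan(np.radians(s['fov_y'])/2); return s
def cloud(s):
    v,u=np.mgrid[0:400,0:640]; z=s['z_map']
    c=np.stack([(u-s['cx'])/s['f']*z,(v-s['cy'])/s['f']*z,z],-1)
    return (c-s['t'])@s['R']
def save(n,im): cv2.imwrite('pics/'+n,im[...,::-1])
E
python3 - <<'E'
from h import *
for n in('top','scene'):
    s=snap(n); save(n+'1.png',s['img']); P=cloud(s)
    print(n,s['f'],-s['R'].T@s['t'])
    for q in('loose_bar_mid','neighbour_bar_mid','setting_plate'):
        for r in bot.outline_of(q,n):
            m=r['pixels']; print(q,'out',round(r['p'],2),r['extent'],np.median(P[m],0).round(3),s['img'][m].mean(0).round())
        for r in bot.place_of(q,n):
            print(q,'pt',round(r['p'],2),np.round(r['location']))
E
```

```text
top 436.1568866811883 [ 0.42078262 -0.01845355  0.95746211]
loose_bar_mid out 0.8 [403.8, 197.4, 420.8, 226.9] [ 0.517 -0.212  0.022] [137. 133. 129.]
loose_bar_mid out 0.59 [324.7, 230.0, 351.2, 254.6] [ 0.451 -0.055  0.015] [97. 65. 43.]
loose_bar_mid pt 0.7 [415. 211.]
neighbour_bar_mid out 0.86 [185.2, 148.1, 212.9, 175.2] [0.621 0.252 0.013] [83. 60. 45.]
neighbour_bar_mid out 0.81 [393.5, 146.3, 409.7, 175.9] [ 0.627 -0.189  0.022] [133. 129. 124.]
neighbour_bar_mid pt 0.7 [197. 159.]
neighbour_bar_mid pt 0.55 [402. 158.]
setting_plate out 0.85 [380.0, 136.6, 443.1, 251.5] [ 0.557 -0.211  0.009] [83. 84. 85.]
setting_plate pt 0.94 [408. 194.]
scene 493.5001233332038 [0.01255789 0.76444555 0.46086576]
loose_bar_mid out 0.64 [372.3, 215.4, 387.9, 241.4] [ 0.443 -0.043  0.012] [104.  70.  46.]
loose_bar_mid out 0.62 [376.7, 187.2, 398.4, 201.8] [ 0.515 -0.208  0.022] [153. 148. 140.]
loose_bar_mid pt 0.87 [385. 192.]
loose_bar_mid pt 0.74 [380. 228.]
neighbour_bar_mid out 0.82 [330.8, 179.8, 353.2, 193.1] [ 0.627 -0.186  0.021] [155. 150. 142.]
neighbour_bar_mid out 0.74 [199.4, 250.2, 215.8, 279.8] [0.612 0.265 0.013] [96. 62. 38.]
neighbour_bar_mid pt 0.83 [206. 263.]
neighbour_bar_mid pt 0.7 [347. 183.]
setting_plate out 0.64 [317.5, 185.3, 426.0, 212.8] [ 0.54  -0.192  0.008] [94. 95. 95.]
setting_plate pt 0.86 [368. 198.]
```

View pics/top1.png

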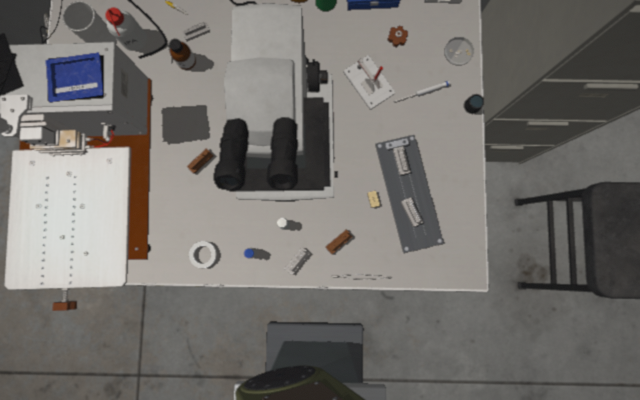

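View pics/scene1.png

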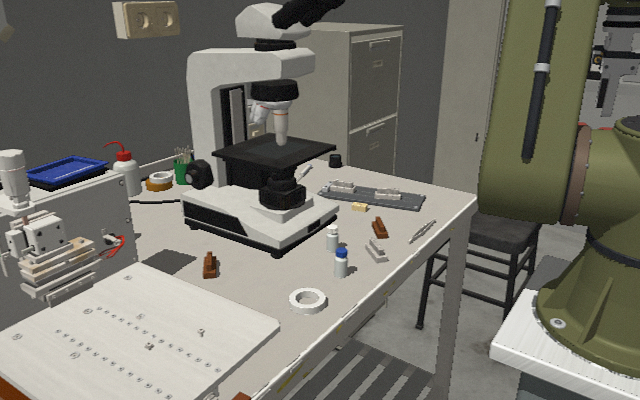

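The top view shows the plate at (410,194), with its end stop at (397,142). There are five candidates:
- Steel bar at (402,158): on the plate against the stop, so it is the neighbour.
- Steel bar at (412,211): on the plate, short of the stop and askew, so it is the stray.
- Steel bar at (299,260): off the plate, the third bar.
- Brown look-alikes at (201,160) and (339,241): leave alone.

I'll measure the two on the plate and confirm them in a crop.

```bash
cat > meas.py <<'E'
from h import *
def bars(n='top',show=None):
    s=snap(n); P=cloud(s); z=P[...,2]
    reg=(P[...,0]>.42)&(P[...,0]<.72)&(P[...,1]<-.12)&(P[...,1]>-.30)
    out={}
    for lo,hi,nm in((.015,.025,'base'),(.027,.045,'rib')):
        m=(reg&(z>lo)&(z<.045)).astype(np.uint8)
        if nm=='rib': m=(reg&(z>lo)&(z<hi)).astype(np.uint8)
        k,l,st,c=cv2.connectedComponentsWithStats(m)
        for i in range(1,k):
            if st[i,4]<15: continue
            q=P[l==i][:,:2]*1000
            (cx,cy),(w,h),_=r=cv2.minAreaRect(q.astype(np.float32))
            b=cv2.boxPoints(r); e=b[1]-b[0] if np.linalg.norm(b[1]-b[0])>np.linalg.norm(b[2]-b[1]) else b[2]-b[1]
            a=np.degrees(np.arctan2(e[1],e[0])); a=(a+90)%180-90
            cv=np.linalg.eigh(np.cov(q.T))[1][:,1]; a2=(np.degrees(np.arctan2(cv[1],cv[0]))+90)%180-90
            print(nm,st[i,4],'c',round(cx,1),round(cy,1),'mean',q.mean(0).round(1),'wh',round(w),round(h),'ang',round(a,1),'pca',round(a2,1),'z',np.percentile(P[l==i][:,2],[10,50,95]).round(4),'px',c[i].round())
    return s,P
if __name__=='__main__':
    import sys
    s,P=bars(sys.argv[1] if len(sys.argv)>1 else 'top')
    m=bot.outline_of('setting_plate','top')[0]['pixels'].astype(np.uint8)
    r=cv2.minAreaRect(np.argwhere(m)[:,::-1].astype(np.float32))
    b=cv2.boxPoints(r); R=s['R'];t=s['t']
    zz=.008; C=-R.T@t
    d=np.c_[(b-[s['cx'],s['cy']])/s['f'],np.ones(4)]@R
    W=C+d*((zz-C[2])/d[:,2])[:,None]; print('plate',W.round(4).tolist(),W.mean(0))
    save('crop1.png',cv2.resize(s['img'][125:260,365:455],None,fx=4.4,fy=4.4,interpolation=cv2.INTER_CUBIC))
E
python3 meas.py
```

```text
base 427 c 638.7 -188.6 mean [ 642.7 -187. ] wh 76 50 ang 13.5 pca 13.2 z [0.0182 0.0209 0.035 ] px [399. 155.]
base 19 c 548.0 -133.4 mean [ 546.8 -134.2] wh 14 10 ang 14.4 pca 1.5 z [0.0151 0.0161 0.0186] px [375. 198.]
base 297 c 518.2 -213.4 mean [ 517.4 -212.1] wh 59 23 ang 25.6 pca 26.4 z [0.0185 0.0223 0.0353] px [412. 212.]
base 18 c 533.1 -133.7 mean [ 533.5 -133.9] wh 8 14 ang -67.9 pca -80.9 z [0.0152 0.0161 0.0194] px [375. 204.]
rib 112 c 631.4 -191.0 mean [ 630.6 -190.7] wh 50 10 ang 14.8 pca 14.5 z [0.0301 0.0331 0.0361] px [402. 159.]
rib 110 c 517.8 -212.9 mean [ 517.6 -212.9] wh 49 9 ang 25.8 pca 26.3 z [0.0306 0.0334 0.0364] px [413. 211.]
plate [[0.6704, -0.1321, 0.008], [0.697, -0.2232, 0.008], [0.4537, -0.2845, 0.008], [0.4286, -0.1961, 0.008]] [ 0.56242551 -0.20896174  0.008     ]
```

View pics/crop1.png

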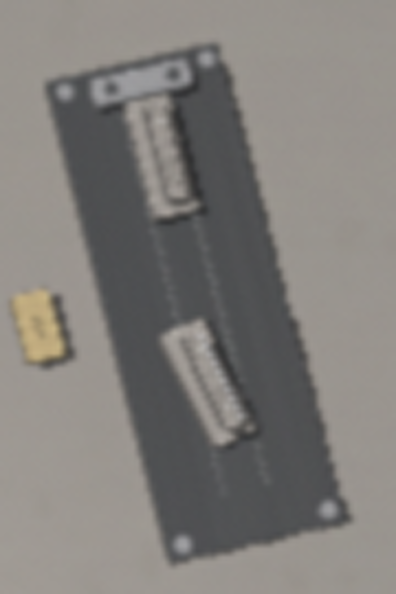

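The crop confirms it: the neighbour at crop (165,155) touches the stop, and the askew stray is at (210,385). In the world frame the neighbour is at (0.631, -0.191) at 14.5°, and the stray is at (0.518, -0.213) at 26°. Both ribs measure 50 mm long with tops at 33 mm, matching the description.

```bash
python3 -c "
from h import *
s=bot.get_state();print(s['time'],s['tcp_pos'],np.degrees(s['eef_rot']),s['opening'],s['joint_positions'])"
```

```text
0.8 [ 0.14287751 -0.53110777  0.30264445] [-1.79999701e+02 -1.17971079e-03  1.50571966e+01] 0.09398079006586217 [-1.37460227e+00  2.99898916e-01  1.52100407e+00  2.08460187e-05
  1.32069624e+00 -6.66087616e-02]
```

>>> play_rows(steps=[{"tx": 0.5,"ty": 0.45,"twist": 0.03},{"tx": 1,"ty": 0.85,"twist": 0.061},{"tx": 1,"ty": 0.85,"twist": 0.061}], fingers=0.55)

```text
$.steps[0]: bad value
```

>>> play_rows(steps=[{"tx": 0.5,"ty": 0.45},{"tx": 1,"ty": 0.85},{"tx": 1,"ty": 0.85}])

```text
$.steps[0]: bad value
```

>>> play_rows(steps=[{"tx": 0.5,"ty": 0.45},{"tx": 1,"ty": 0.85},{"tx": 1,"ty": 0.85}])

```text
$.steps[0]: bad value
```

>>> play_rows(steps=[{"tx": 0.4,"ty": 0.3},{"tx": 0.75,"ty": 0.63},{"tx": 0.75,"ty": 0.63,"tz": -0.3},{"tx": 0.75,"ty": 0.63,"tz": -0.6},{"tx": 0.75,"ty": 0.63,"tz": -0.9},{"tx": 0.75,"ty": 0.63,"tz": -0.9}])

```text
$.steps[0]: bad value
```

All four calls were refused, most likely because every row needs all four numbers.

>>> play_rows(steps=[{"tx": 0.5,"ty": 0.45,"tz": 0,"twist": 0.03},{"tx": 1,"ty": 0.85,"tz": 0,"twist": 0.061},{"tx": 1,"ty": 0.85,"tz": 0,"twist": 0.061}], fingers=0.55)

```text
time: 1.18
tcp_pos: [0.245, -0.4442, 0.303]
eef_rot: [3.141, -0.0, 0.459]
wrist_force: [-0.5, -1.4, 0.2]
opening: 0.0672
grasp_force: 0.0
```

>>> play_rows(steps=[{"tx": 0.5,"ty": 0.45,"tz": 0,"twist": 0},{"tx": 1,"ty": 0.85,"tz": 0,"twist": 0},{"tx": 1,"ty": 0.85,"tz": 0,"twist": 0}])

```text
time: 1.55
tcp_pos: [0.3447, -0.3596, 0.3028]
eef_rot: [3.141, -0.0, 0.457]
wrist_force: [-0.4, -1.6, 0.5]
opening: 0.0426
grasp_force: 0.0
```

>>> play_rows(steps=[{"tx": 0.5,"ty": 0.45,"tz": 0,"twist": 0},{"tx": 1,"ty": 0.85,"tz": 0,"twist": 0},{"tx": 1,"ty": 0.85,"tz": 0,"twist": 0}])

```text
time: 1.92
tcp_pos: [0.4443, -0.275, 0.3024]
eef_rot: [-3.141, 0.0, 0.457]
wrist_force: [0.6, -0.4, -0.0]
opening: 0.0423
grasp_force: 0.0
```

>>> play_rows(steps=[{"tx": 0.4,"ty": 0.3,"tz": 0,"twist": 0},{"tx": 0.75,"ty": 0.63,"tz": 0,"twist": 0},{"tx": 0.75,"ty": 0.63,"tz": -0.3,"twist": 0},{"tx": 0.75,"ty": 0.63,"tz": -0.6,"twist": 0},{"tx": 0.75,"ty": 0.63,"tz": -0.9,"twist": 0},{"tx": 0.75,"ty": 0.63,"tz": -0.9,"twist": 0}])

```text
time: 2.68
tcp_pos: [0.5167, -0.2143, 0.2109]
eef_rot: [-3.139, 0.003, 0.453]
wrist_force: [-0.1, -0.5, 0.3]
opening: 0.0424
grasp_force: 0.0
```

```bash
python3 - <<'E'
from h import *
s=bot.get_state();print(s['tcp_pos'],np.degrees(s['eef_rot']),s['opening'])
s=snap('scene'); save('s2.png',cv2.resize(s['img'][120:250,280:480],None,fx=4,fy=4,interpolation=cv2.INTER_CUBIC))
E
```

```text
[ 0.51666869 -0.21434692  0.21090667] [-1.79831091e+02  1.49327048e-01  2.59315559e+01] 0.04237540136148169
```

View pics/s2.png

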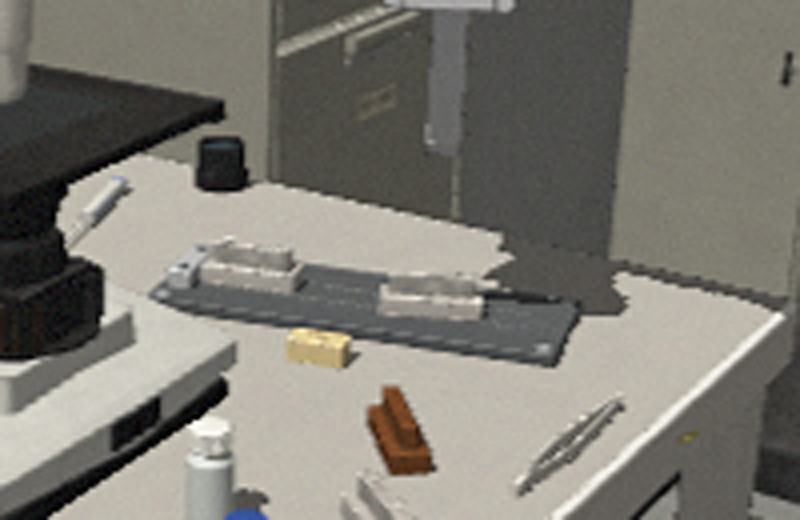

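The finger at crop (447,80) hangs over the stray bar at (430,290), and nothing is in the way. I'll lower and grip.

>>> play_rows(steps=[{"tx": 0.01,"ty": 0.01,"tz": -0.35,"twist": 0},{"tx": 0.01,"ty": 0.01,"tz": -0.65,"twist": 0},{"tx": 0.01,"ty": 0.01,"tz": -0.8,"twist": 0},{"tx": 0.01,"ty": 0.01,"tz": -0.88,"twist": 0},{"tx": 0.01,"ty": 0.01,"tz": -0.89,"twist": 0},{"tx": 0.01,"ty": 0.01,"tz": -0.89,"twist": 0}])

```text
time: 3.48
tcp_pos: [0.5192, -0.2123, 0.1245]
eef_rot: [3.141, -0.001, 0.454]
wrist_force: [-0.3, 0.3, 0.1]
opening: 0.0421
grasp_force: 0.0
```

>>> play_rows(steps=[{"tx": 0,"ty": 0,"tz": 0,"twist": 0},{"tx": 0,"ty": 0,"tz": 0,"twist": 0},{"tx": 0,"ty": 0,"tz": 0,"twist": 0},{"tx": 0,"ty": 0,"tz": 0,"twist": 0},{"tx": 0,"ty": 0,"tz": 0,"twist": 0},{"tx": 0,"ty": 0,"tz": 0,"twist": 0}], fingers=1)

```text
time: 4.22
tcp_pos: [0.5189, -0.2121, 0.1237]
eef_rot: [3.141, -0.0, 0.454]
wrist_force: [0.4, 0.2, 0.0]
opening: 0.0088
grasp_force: 29.9
```

Gripped: the opening is 8.8 mm, matching the 9 mm rib. I'll lift a little, swing into line about 4 mm short of contact, and lower.

>>> play_rows(steps=[{"tx": 0,"ty": 0,"tz": 0.1,"twist": 0},{"tx": 0,"ty": 0,"tz": 0.12,"twist": -0.03},{"tx": 0.2,"ty": 0.02,"tz": 0.12,"twist": -0.064},{"tx": 0.4,"ty": 0.045,"tz": 0.12,"twist": -0.064},{"tx": 0.513,"ty": 0.055,"tz": 0.12,"twist": -0.064},{"tx": 0.513,"ty": 0.055,"tz": 0.12,"twist": -0.064},{"tx": 0.513,"ty": 0.055,"tz": 0.07,"twist": -0.064},{"tx": 0.513,"ty": 0.055,"tz": 0.03,"twist": -0.064},{"tx": 0.513,"ty": 0.055,"tz": 0.03,"twist": -0.064}])

```text
time: 5.35
tcp_pos: [0.5698, -0.2066, 0.1262]
eef_rot: [-3.141, 0.001, 0.253]
wrist_force: [-0.4, -0.2, -1.2]
opening: 0.0085
grasp_force: 29.9
```

```bash
python3 - <<'E'
from h import *
s=bot.get_state();print(s['tcp_pos'],np.degrees(s['eef_rot']),s['wrist_force'],s['grasp_force'])
s=snap('scene'); save('s3.png',cv2.resize(s['img'][150:230,300:440],None,fx=5.5,fy=5.5,interpolation=cv2.INTER_CUBIC))
E
```

```text
[ 0.56978493 -0.20664772  0.12620569] [-1.79968930e+02  4.02400025e-02  1.45048877e+01] [-0.39814816 -0.17775353 -1.16293783] 29.940498769283295
```

View pics/s3.png

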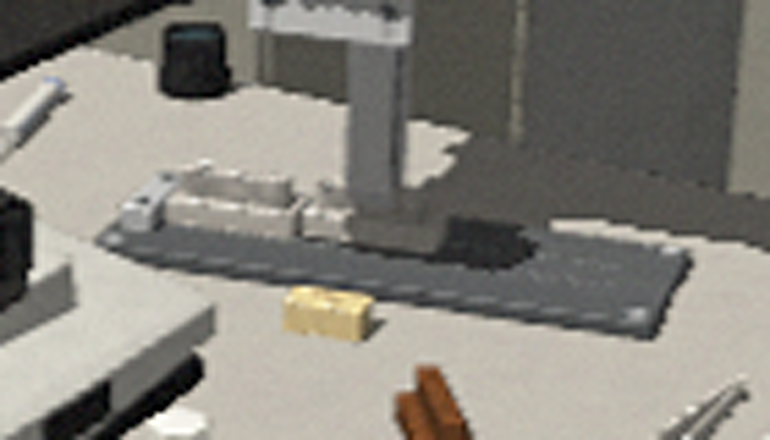

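The stray bar, at crop (375,225), is in line with the neighbour at (235,205), with a narrow gap near column 300. I'll lower the last 3 mm and close the gap.

>>> play_rows(steps=[{"tx": 0,"ty": 0,"tz": -0.02,"twist": 0},{"tx": 0,"ty": 0,"tz": -0.028,"twist": 0},{"tx": 0.02,"ty": 0.005,"tz": -0.028,"twist": 0},{"tx": 0.03,"ty": 0.008,"tz": -0.028,"twist": 0},{"tx": 0.04,"ty": 0.01,"tz": -0.028,"twist": 0},{"tx": 0.04,"ty": 0.01,"tz": -0.028,"twist": 0}])

```text
time: 6.15
tcp_pos: [0.5742, -0.2056, 0.1239]
eef_rot: [3.142, -0.0, 0.253]
wrist_force: [0.7, -0.2, -0.6]
opening: 0.0088
grasp_force: 29.9
```

>>> play_rows(steps=[{"tx": 0.01,"ty": 0.003,"tz": -0.002,"twist": 0},{"tx": 0.02,"ty": 0.005,"tz": -0.002,"twist": 0},{"tx": 0.02,"ty": 0.005,"tz": -0.002,"twist": 0}])

```text
time: 6.52
tcp_pos: [0.5761, -0.2052, 0.1237]
eef_rot: [-3.142, 0.0, 0.253]
wrist_force: [-1.5, -0.9, 1.5]
opening: 0.0091
grasp_force: 29.9
```

There is a first trace of contact force. I'll release, rise straight up and back away to check.

>>> play_rows(steps=[{"tx": 0,"ty": 0,"tz": 0,"twist": 0},{"tx": 0,"ty": 0,"tz": 0,"twist": 0},{"tx": 0,"ty": 0,"tz": 0,"twist": 0},{"tx": 0,"ty": 0,"tz": 0.2,"twist": 0},{"tx": 0,"ty": 0,"tz": 0.6,"twist": 0},{"tx": 0,"ty": 0,"tz": 1,"twist": 0},{"tx": 0,"ty": 0,"tz": 1,"twist": 0}], fingers=0.55)

```text
time: 7.4
tcp_pos: [0.5771, -0.2054, 0.2285]
eef_rot: [3.137, -0.006, 0.253]
wrist_force: [0.4, 0.8, 0.1]
opening: 0.0426
grasp_force: 0.0
```

>>> play_rows(steps=[{"tx": -0.5,"ty": -0.5,"tz": 0.5,"twist": 0},{"tx": -1,"ty": -1,"tz": 0.8,"twist": 0},{"tx": -1,"ty": -1,"tz": 0.8,"twist": 0}])

```text
time: 7.78
tcp_pos: [0.4745, -0.3064, 0.3053]
eef_rot: [3.14, -0.001, 0.252]
wrist_force: [0.7, 1.5, 0.9]
opening: 0.0422
grasp_force: 0.0
```

>>> play_rows(steps=[{"tx": -0.5,"ty": -0.5,"tz": 0,"twist": 0},{"tx": -1,"ty": -1,"tz": 0,"twist": 0},{"tx": -1,"ty": -1,"tz": 0,"twist": 0}])

```text
time: 8.15
tcp_pos: [0.3738, -0.4069, 0.3038]
eef_rot: [3.142, 0.0, 0.25]
wrist_force: [0.8, 0.7, -0.7]
opening: 0.0424
grasp_force: 0.0
```

>>> play_rows(steps=[{"tx": -0.5,"ty": -0.5,"tz": 0,"twist": 0},{"tx": -1,"ty": -1,"tz": 0,"twist": 0},{"tx": -1,"ty": -1,"tz": 0,"twist": 0},{"tx": -1,"ty": -1,"tz": 0,"twist": 0}])

```text
time: 8.65
tcp_pos: [0.2763, -0.505, 0.3034]
eef_rot: [-3.141, -0.0, 0.252]
wrist_force: [0.4, 0.4, 0.7]
opening: 0.0423
grasp_force: 0.0
```

```bash
sed -i 's/crop1/crop2/' meas.py; python3 meas.py
```

```text
base 715 c 610.9 -196.6 mean [ 615.9 -193.9] wh 134 50 ang 14.8 pca 14.4 z [0.0183 0.0214 0.0351] px [403. 167.]
base 53 c 546.0 -130.9 mean [ 545.4 -132.3] wh 32 16 ang 15.6 pca 14.5 z [0.0151 0.0158 0.017 ] px [374. 199.]
rib 114 c 632.7 -190.7 mean [ 632.6 -190. ] wh 50 10 ang 14.4 pca 13.7 z [0.029  0.0333 0.0361] px [402. 158.]
rib 110 c 575.0 -205.8 mean [ 574.4 -205.8] wh 50 10 ang 14.8 pca 14.4 z [0.0306 0.033  0.0361] px [409. 185.]
plate [[0.6693, -0.1334, 0.008], [0.6955, -0.2232, 0.008], [0.4517, -0.2847, 0.008], [0.427, -0.1975, 0.008]] [ 0.5608807  -0.20972693  0.008     ]
```

View pics/crop2.png

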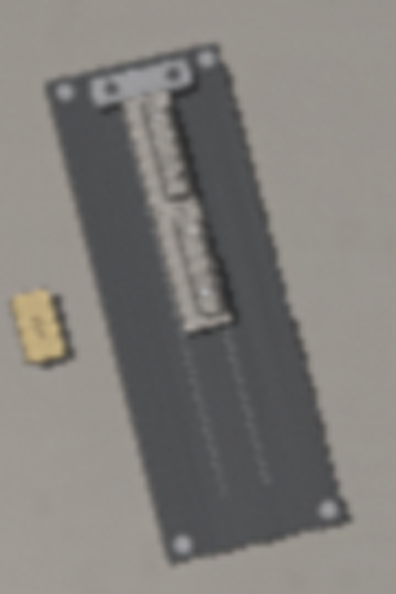

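The crop shows one straight, closed row from the stop at (140,85) down to (210,325). The centres measure about 60 mm apart with angles within 1° of each other, and the bars lie flat.

```bash
python3 -c "
from station import bot
print(bot.sign_off())"
```

```text
the job is handed in; nothing more can be done
None
```

I butted the stray bar against its neighbour in one straight, flat row (centres about 60 mm apart, parallel to about 1°), left the neighbour against the stop, and handed the job in clear of everything at about 9 s; no verdict came back.

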